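# Load the dot marker and latch its guard

### The job

Load the plain grey steel collar into the round nest of the blue marking machine, flange down and seated flat. Then push the sliding hood over it by its black handle just until the latch clicks and the hood stays shut on its own: feel for the click, and do not slam the hood or press it hard on its rubber buffer. Leave the rusty collar and the ink tin where they are.

Things in the scene. Friction and masses are not known exactly. Their poses are not given: they have to be found in the camera images.
- machine: Marking machine, fixed on the bench, up to 0.14 rad askew. Grey base 190 (x) by 335 mm (y), 20 mm high, rails to 27 mm. Blue head housing 92 mm high (red knob 113 mm) at its -y end, 80 mm from the nest; dark neck 58 mm high from there to 55 mm from the nest, which the hood slips over. Origin on the bench under the nest centre; z up; y is the line along which the hood slides.
- nest (a point): Centre of the floor of the round nest, 27 mm above the bench. The nest is a 52.5 mm wide, 3 mm deep recess, slightly chamfered, in a 92 mm square plate whose top is 30 mm above the bench. The space above it is free while the hood is open.
- hood: Grey sliding guard, amber windows, 144 mm wide (machine x), 120 mm long (y), top 72 mm above the bench. Origin on the bench under its handle; axes as the machine's. It slides along machine y only: starts open, origin 100 to 114 mm to +y of the nest, and shuts towards machine -y. Friction about 3 N. From 23 mm before the nest on, a kick-off spring pushes back 4.5 to 8 N: unlatched it springs open.
- handle (a point): Middle of the bar of the hood's black D handle: round bar 12 mm thick, 80 mm long, along machine x, its axis 107 mm above the bench, directly over the hood's origin. 29 mm free under the bar and nothing beside it: it may be pushed from its +y side or pinched from above.
- grey_collar_mid (a point): Plain grey steel flange collar to be loaded, flange down on the bench, 22 mm high, 0.22 kg: 50 mm wide flange with an upright rim only 6 mm high, sloping in from there to a 32 mm top, so grip it low. The point is its centre, 11 mm above its underside. Stacks of discs up to 0.27 m high stand left of it; a dust hood hangs 0.6 m above the bench to its right: keep the gripper low there.
- rust_collar: Brown rusty flange collar 64 mm across and 22 mm high, too large for the nest; bystander. Origin at the centre of its underside.
- ink_tin: Dark round ink tin with a grey lid, 69 mm across, 60 mm high; bystander. Origin at the centre of its underside.
- latch (a point): Foot of the brass spring bolt on the hood's near (machine -x) side, 25 mm above the bench. Over some 20 mm it rides up a ramped strike on the machine (whole push rising to 12 to 19 N), then drops behind it with a click and the push falls to 7 to 11 N. The strike and its buffer share a slotted bracket: the click comes anywhere within 13 mm either side of hood origin over nest centre.
- buffer (a joint): Squeeze of the black rubber buffer on the strike bracket (m), 0 when free. The hood meets it 1.5 mm after the click; it gives 6 N per mm and spoils if squeezed by more than about 2 mm, so stop the push at the click.

How it is judged:
On the way:
1. the grey collar is seated in the nest and let go, with the hood still open (horizontal distance between grey_collar_mid and nest below 0.004 m and z of grey_collar_mid in the frame of nest below 0.0128 m and angle between grey_collar_mid's own z axis and vertical below 0.06 rad and contact force between the fingers and grey_collar below 0.2 N and y of hood in the frame of machine above 0.06 m), for 0.2 s.
At the end, for the whole second after the job is handed in: The hood, let go, stays shut and still on its latch (its origin at most 15.5 mm short of the nest centre; unlatched it springs back to 22 mm), and the grey collar sits in the nest: within 4 mm of its centre, upright within 0.06 rad, within 2 mm of the recess floor (y of hood in the frame of machine below 0.0155 m and linear speed of hood below 0.01 m/s and horizontal distance between grey_collar_mid and nest below 0.004 m and z of grey_collar_mid in the frame of nest below 0.0128 m and angle between grey_collar_mid's own z axis and vertical below 0.06 rad); the robot touches nothing.
It fails at once if the hood is slammed or forced: its rubber buffer is squeezed by more than 2 mm (about 12 N) (value of joint buffer above 0.002 m).
It fails at once if the rusty collar is moved more than 20 mm (distance of rust_collar from where it was at the start of the episode above 0.02 m).
It fails at once if the ink tin is moved more than 20 mm (distance of ink_tin from where it was at the start of the episode above 0.02 m).
It also fails if it takes over 61 s, if anything falls off the work surface, if the arm or the gripper's body presses on something with over 40 N, if the wrist force passes 120 N, or if a joint passes its speed limit or range.

### The arm

A 7-joint arm with a two-finger parallel gripper is mounted at the origin on the work surface; the furniture and walls round the work are solid. World frame = base frame: x ahead of the robot, y to its left, z up, the work surface at z = 0. Lengths are in m, angles in rad, forces in N, time in s.
With the tool pointing down it reaches from about 0.425 to 0.925 m from the base axis. Payload 6.8 kg.
Tool frame: the origin (TCP) lies on the centre line of the jaws, within the pads' length; the fingertips stand bot.tip_reach ahead of it and the grasp point (between the pads) lies 3 mm ahead of it (bot.tip_reach is the distance from the TCP to the fingertips, in m); z points along the fingers, y is the line along which they close (so a half turn about z gives the same grasp; the last joint's range is limited). The gripper opens to 85 mm and grips with 20 to 120 N. Pads are 22 mm wide; open, the fingers measure 114 mm over their backs; the gripper's body (76 mm by 85 mm) begins 54 mm behind the grasp point. The pads swing forward as they close: fully open they stand 13 mm farther back than shut.
Start: joints at [-1.294, 0.477, 0.022, 1.555, -0.011, 1.109, -0.083], TCP at [0.253, 0.626, 0.253] pointing down, gripper open.
Joint ranges: [-2.96, 2.96], [-0.34, 2.1], [-1.41, 1.46], [0.24, 2.44], [-1.37, 4.51], [0.17, 1.92], [-2.96, 2.96]. Speed limits (rad/s): [2.39, 2.39, 3.14, 3.14, 3.14, 3.14, 3.14].

### API

Orientations are given as a unit quaternion [w, x, y, z].
In Python, from station import bot gives the robot as it stands.
- The arm moves only by the tool jog_arm, never from a script. Its argument "deltas" is a list of rows, each a list of 7 numbers: the shift along the world's x, y, z in m, then the turn, a rotation vector about the world's x, y, z in rad, then the opening, from 0 (shut) to 1 (fully open). In form: [[x, y, z, rx, ry, rz, grip], ...]. A call has 1 to 10 rows; each row shifts and turns the commanded pose from where the row before left it; what a row does not reach is not made up. A row lasts 1/10 s, in which the tool goes at most 50 mm and 8.59 degrees, less where a joint would pass 70% of its speed; a pose out of reach is approached as far as the arm can. A call with a gripper value outside its range is refused whole. The fingers move at their own pace and stop on an object; "newtons" is the grip in N (left out, the last holds). Time passes only in rows, so rows that do not move let the fingers close. It gives the time, the measured TCP pose, the force, the opening and the grip force at its end, in the units of the state.
- bot.get_obs(): the state, without advancing time (a new reading comes with each control period).
- bot.read_camera(name): name is "scene" or "top"; returns a dict with "img" (400x640x3 uint8, red, green, blue), "K" (3x3 intrinsics, pixels), "dist_coeffs" ([k1, k2, p1, p2, k3] as OpenCV has them; the pictures are not rectified), "eye" and "attitude" of the camera in the world. Camera axes: x right, y down, z forward; pixel columns grow to the right and rows downward; lengths in m; the calibration is good to about 2 mm. A picture is of the moment at which its call begins. There is no depth.
- bot.hand_in(): hands the job in; it is judged then, once.
The state is a dict: "t": time; "q": joint angles; "joint_vel": joint speeds; "joint_torque": joint torques, N m; "eef_pos": TCP position; "tool_rot": TCP orientation; "contact_force": force on the tool from outside, world axes, zero at the start; "torque": the same for the moment, N m; "gripper_width": opening from 0.0 (shut) to 1.0 (fully open); "grasp_force": force on a finger pad.
Only numpy, scipy, OpenCV 4.12 (cv2) and the standard library are available. Lean on these libraries where they do the work, as an engineer would, in place of code of your own. Each camera call takes 0.05 s, during which the arm holds its last target. There are 200 camera calls.

## Working session

There is one attempt and no reset: what is moved stays moved. The work goes in short steps, Python scripts to look and compute and a tool call to move; the robot and the scene stay as the last step left them, time stands still between calls to the robot, and variables do not carry over. Pictures are saved under pics/ and viewed, at most 10 in all, crops included, and the job is handed in when it is done.

Besides the shell and the picture viewer there is one more tool, called after ">>>" as name(argument=value, ...), one argument or row to a line, values as JSON. jog_arm: Moves the arm, as the interface text tells. Its arguments: {"type":"object","properties":{"deltas":{"type":"array"},"newtons":{"type":"number"}},"required":["deltas"]}

```bash
mkdir -p pics; cat > h.py <<'E'
import numpy as np, cv2
from station import bot
from scipy.spatial.transform import Rotation as R
def cam(name):
    c=bot.read_camera(name); a=np.array(c["attitude"],float)
    if a.shape==(3,3): M=a
    else: M=R.from_quat(np.r_[a[1:],a[0]]).as_matrix()
    return dict(img=c["img"],K=np.array(c["K"]),d=np.array(c["dist_coeffs"]),e=np.array(c["eye"]),M=M)
def ray(c,uv,z):
    n=cv2.undistortPoints(np.array(uv,float).reshape(-1,1,2),c["K"],c["d"]).reshape(-1,2)
    d=np.c_[n,np.ones(len(n))]@c["M"].T
    return c["e"]+d*((z-c["e"][2])/d[:,2])[:,None]
def proj(c,P):
    P=np.array(P,float).reshape(-1,3); rv=cv2.Rodrigues(c["M"].T)[0]
    return cv2.projectPoints(P,rv,-c["M"].T@c["e"],c["K"],c["d"])[0].reshape(-1,2)
E
python3 - <<'E'
from h import *
import pickle
for n in("scene","top"):
    c=cam(n); cv2.imwrite(f"pics/{n}0.png",c["img"][:,:,::-1]); pickle.dump(c,open(n+".pkl","wb"))
    print(n,c["e"],c["M"].round(3).tolist(),c["K"].tolist(),c["d"])
o=bot.get_obs(); print(o, bot.tip_reach)
E
```

```text
scene [0.10751153 0.18057502 0.90469912] [[-0.562, -0.7, 0.441], [-0.827, 0.465, -0.316], [0.016, -0.542, -0.84]] [[471.30679696134655, 0.0, 318.73640533232776], [0.0, 471.30679696134655, 197.32530406048556], [0.0, 0.0, 1.0]] [-0.10571991  0.          0.          0.          0.        ]
top [ 0.26929755 -0.12396094  1.24166004] [[-0.021, -0.973, 0.228], [-1.0, 0.021, -0.001], [-0.004, -0.228, -0.974]] [[500.64391220850547, 0.0, 324.198885935071], [0.0, 500.64391220850547, 188.19684050439915], [0.0, 0.0, 1.0]] [-0.12986842  0.          0.          0.          0.        ]
{'t': 0.1, 'q': array([-1.29407741,  0.4777347 ,  0.022368  ,  1.5563476 , -0.01151023,
        1.10934037, -0.08312868]), 'joint_vel': array([-0.0004926 , -0.00164765,  0.00016153, -0.00192117, -0.00051264,
       -0.00135777,  0.00275076]), 'joint_torque': array([ 3.52066607e-03, -5.97758174e+01,  1.61317728e+00, -2.81951970e+01,
        1.28019287e-02,  5.03222531e-03,  2.53476893e-07]), 'eef_pos': array([0.25321862, 0.62515488, 0.25241394]), 'tool_rot': array([-9.98133306e-05,  1.91241889e-01,  9.81542570e-01, -8.44893396e-04]), 'contact_force': array([0.53973056, 0.29397574, 0.36995625]), 'torque': array([-0.00217203,  0.00556941, -0.01980938]), 'grasp_force': 0.0, 'gripper_width': 0.9981604265578986} 0.022
```

View pics/scene0.png

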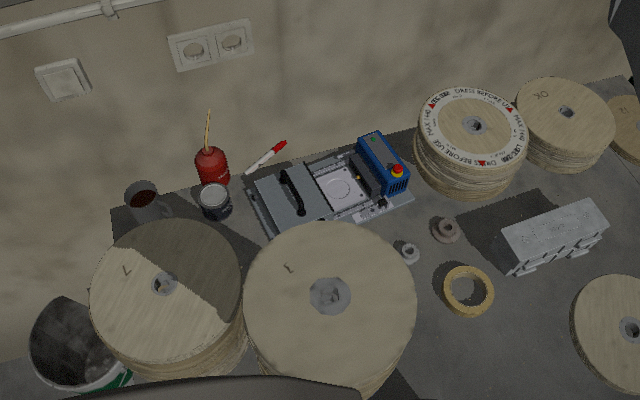

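View pics/top0.png

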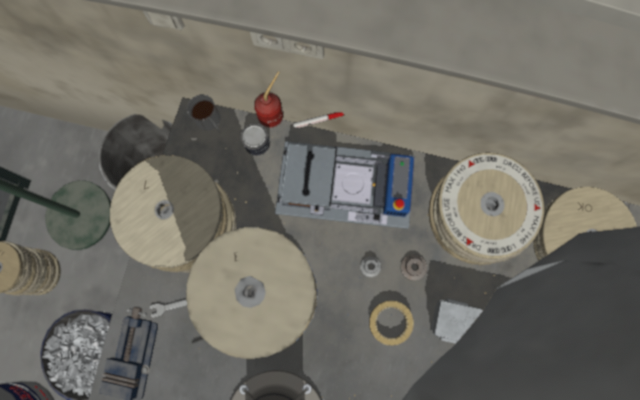

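Scene: machine around (340,190), grey collar at (409,253), rusty collar at (446,229), tin at (215,203). Top: nest about (353,184), handle (308,172), grey collar (371,264), rusty collar (413,264), tin (255,138). I'll enlarge both.

```bash
python3 - <<'E'
from h import *
import pickle
s=pickle.load(open("scene.pkl","rb"));t=pickle.load(open("top.pkl","rb"))
a=cv2.resize(s["img"][120:270,235:435],None,fx=4,fy=4,interpolation=cv2.INTER_CUBIC)
b=cv2.resize(t["img"][130:280,270:430],None,fx=4,fy=4,interpolation=cv2.INTER_CUBIC)
cv2.imwrite("pics/sz.png",np.clip(a*1.3,0,255)[:,:,::-1]);cv2.imwrite("pics/tz.png",np.clip(b*1.3,0,255)[:,:,::-1])
print(ray(t,[[353,184]],.03),ray(s,[[338,187]],.03),ray(t,[[371,262]],.022),ray(s,[[409,248]],.022),ray(t,[[308,172]],.107))
E
```

```text
[[ 0.56213541 -0.19707471  0.03      ]] [[ 0.56587459 -0.1994229   0.03      ]] [[ 0.36844625 -0.23491426  0.022     ]] [[ 0.36128946 -0.23773755  0.022     ]] [[ 0.57475418 -0.08785329  0.107     ]][ WARN:0@0.305] global loadsave.cpp:1063 imwrite_ Unsupported depth image for selected encoder is fallbacked to CV_8U.
```

View pics/sz.png

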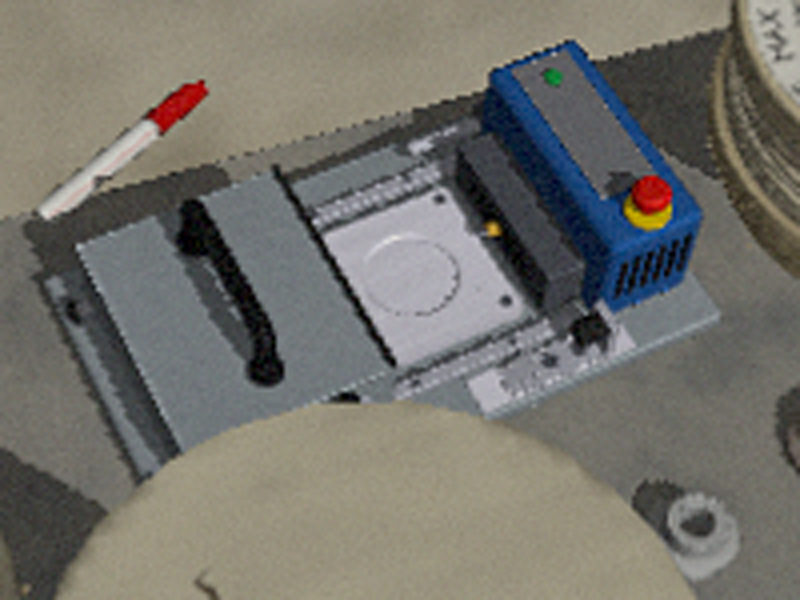

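View pics/tz.png

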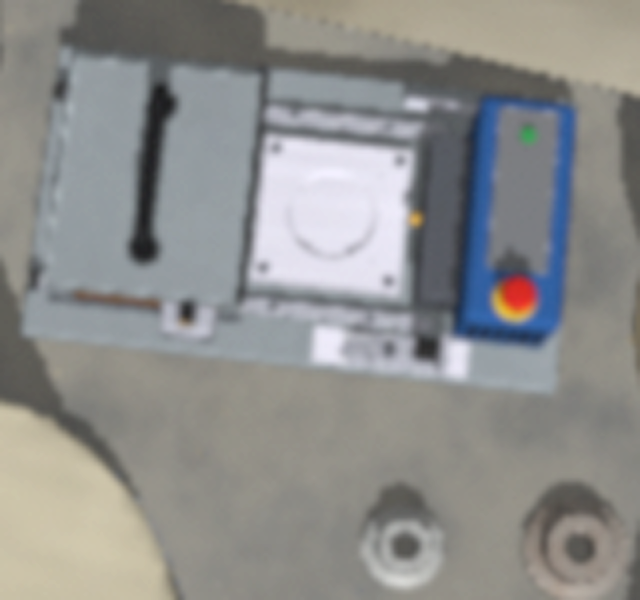

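```bash
cat > fit.py <<'E'
from h import *
from scipy.ndimage import map_coordinates, gaussian_filter
from scipy.optimize import minimize
th=np.linspace(0,2*np.pi,120,endpoint=False)
def circ(p,r,z): return np.c_[p[0]+r*np.cos(th),p[1]+r*np.sin(th),np.full(120,z)]
def fit(c,circles,x0,rng=.012):
    "maximise |radial contrast| over model circles; grid then simplex"
    g=gaussian_filter(c["img"].astype(float).mean(2),0.7)
    def s(p):
        f=0
        for r,z,sg in circles:
            a,b=[map_coordinates(g,proj(c,circ(p,r+k,z))[:,::-1].T,order=1) for k in(-.0015,.0015)]
            d=(a-b)*sg if sg else abs(a-b)
            f-=np.minimum(d,40).mean()
        return f
    G=[(s((x0[0]+i,x0[1]+j)),x0[0]+i,x0[1]+j) for i in np.arange(-rng,rng,.001) for j in np.arange(-rng,rng,.001)]
    b=min(G); r=minimize(s,b[1:],method="Nelder-Mead",options=dict(initial_simplex=[b[1:],(b[1]+.001,b[2]),(b[1],b[2]+.001)]))
    return r.x,r.fun
E
python3 - <<'E'
from fit import *
import pickle
s=pickle.load(open("scene.pkl","rb"));t=pickle.load(open("top.pkl","rb"))
z=lambda p,o:(np.array(p,float)+.5)/4-.5+np.array(o)
S=lambda *p:z(p,(235,120)); T=lambda *p:z(p,(270,130))
print("collar flange/bore T",ray(t,T((402,546)),.006),ray(t,T((405,544)),.022)," S bore",ray(s,S((697,520)),.022))
print("nest T",ray(t,T((331,213)),.03),"S",ray(s,S((411,274)),.03))
for n,c in(("s",s),("t",t)):
    print(n,"collar",fit(c,[(.025,.006,0)],(.365,-.236)),fit(c,[(.025,.006,0),(.016,.022,0)],(.365,-.236)))
    print(n,"nest",fit(c,[(.02625,.03,0)],(.564,-.198),.008))
def ang(P): d=P[0]-P[1]; return np.degrees(np.arctan2(d[1],d[0])).round(2),P[:,:2].round(4).tolist()
print("handle T",ang(ray(t,T((160,98),(144,247)),.107)),"S",ang(ray(s,S((192,220),(265,362)),.107)))
print("base lower edge T",ang(ray(t,T((24,333),(553,390)),.02)))
print("housing top T",ang(ray(t,T((482,98),(460,330)),.092)),ang(ray(t,T((573,104),(547,340)),.092)))
print("plate edge T right",ang(ray(t,T((415,143),(409,302)),.03)), "hood edge",ang(ray(t,T((266,70),(238,305)),.072)),ang(ray(t,T((76,58),(47,293)),.072)))
print("S hood edge",ang(ray(s,S((277,170),(393,368)),.072)),"plate screws T",ray(t,T((277,148),(400,160),(389,281),(263,267)),.03).mean(0))
print("rust",ray(t,T((580,546)),.022),"tin",ray(t,[[255,132]],.06))
E
```

```text
collar flange/bore T [[ 0.35969345 -0.23383215  0.006     ]] [[ 0.35968581 -0.23427572  0.022     ]]  S bore [[ 0.35850528 -0.2350632   0.022     ]]
nest T [[ 0.56505268 -0.19561393  0.03      ]] S [[ 0.56417075 -0.19648921  0.03      ]]
s collar (array([ 0.35824143, -0.23498664]), np.float64(-10.893399222892311)) (array([ 0.35812219, -0.23488587]), np.float64(-28.074705777054994))
s nest (array([ 0.56437159, -0.18727533]), np.float64(-10.654624704124478))
t collar (array([ 0.35812768, -0.23405596]), np.float64(-10.926426946850938)) (array([ 0.35844157, -0.23450111]), np.float64(-20.46652530002472))
t nest (array([ 0.56057544, -0.19717139]), np.float64(-4.772696510975538))
handle T (np.float64(-6.66), [[0.6185, -0.0923], [0.5283, -0.0817]]) S (np.float64(-9.38), [[0.6145, -0.0881], [0.5212, -0.0726]])
base lower edge T (np.float64(82.52), [[0.495, -0.0033], [0.4521, -0.3298]])
housing top T (np.float64(-8.11), [[0.6191, -0.2851], [0.478, -0.265]]) (np.float64(-9.55), [[0.6143, -0.3399], [0.4709, -0.3158]])
plate edge T right (np.float64(-4.55), [[0.6092, -0.25], [0.5075, -0.2419]]) hood edge (np.float64(-7.98), [[0.6457, -0.1564], [0.4997, -0.1359]]) (np.float64(-6.95), [[0.6561, -0.0401], [0.5093, -0.0222]])
S hood edge (np.float64(-8.17), [[0.6397, -0.1568], [0.4997, -0.1367]]) plate screws T [ 0.56467411 -0.1964095   0.03      ]
rust [[ 0.35565502 -0.34081868  0.022     ]] tin [[0.6939832  0.04500216 0.06      ]]
```

>>> jog_arm(
  deltas=[
    [0,0,0.0425,0,0,0,1],
    [0,0,0.0425,0,0,0,1],
    [0,0,0.0425,0,0,0,1],
    [0,0,0.0425,0,0,0,1],
    [0.033,-0.0243,0,0,0,-0.066,1],
    [0.033,-0.0243,0,0,0,-0.066,1],
    [0.033,-0.0243,0,0,0,-0.066,1],
    [0.033,-0.0243,0,0,0,-0.066,1],
    [0.033,-0.0243,0,0,0,-0.066,1],
    [0.033,-0.0243,0,0,0,-0.066,1],
  ],
)

```text
t: 1.1
eef_pos: [0.4524, 0.4786, 0.4229]
tool_rot: [-0.0, 0.382, 0.924, -0.0]
contact_force: [0.7, 0.5, 0.1]
gripper_width: 1.0
grasp_force: 0.0
```

>>> jog_arm(
  deltas=[
    [0.0246,-0.04,0,0,0,-0.066,1],
    [0.0246,-0.04,0,0,0,-0.066,1],
    [0.0246,-0.04,0,0,0,-0.066,1],
    [0.0246,-0.04,0,0,0,-0.066,1],
    [0.0246,-0.04,0,0,0,-0.066,1],
    [0.0246,-0.04,0,0,0,-0.066,1],
    [0.0025,-0.04,0,0,0,-0.066,1],
    [0.0025,-0.04,0,0,0,-0.066,1],
    [0.0025,-0.04,0,0,0,-0.066,1],
    [0.0025,-0.04,0,0,0,-0.066,1],
  ],
)

```text
t: 2.1
eef_pos: [0.6087, 0.0782, 0.4229]
tool_rot: [-0.0, 0.661, 0.751, -0.0]
contact_force: [1.2, 0.6, 0.7]
gripper_width: 1.0
grasp_force: 0.0
```

>>> jog_arm(
  deltas=[
    [-0.0127,-0.0397,0,0,0,-0.066,1],
    [-0.0127,-0.0397,0,0,0,-0.066,1],
    [-0.0127,-0.0397,-0.02,0,0,-0.066,1],
    [-0.0127,-0.0397,-0.02,0,0,-0.067,1],
    [-0.0127,-0.0397,-0.02,0,0,0,1],
    [-0.0127,-0.0397,-0.02,0,0,0,0.9],
    [-0.0127,-0.0397,-0.02,0,0,0,0.8],
    [-0.038,-0.009,-0.03,0,0,0,0.78],
    [-0.038,-0.009,-0.03,0,0,0,0.78],
    [-0.038,-0.009,-0.03,0,0,0,0.78],
  ],
)

```text
t: 3.1
eef_pos: [0.4042, -0.2254, 0.232]
tool_rot: [-0.0, 0.753, 0.658, -0.0]
contact_force: [0.2, -1.1, 0.6]
gripper_width: 0.777
grasp_force: 0.0
```

>>> jog_arm(
  deltas=[
    [-0.0195,-0.03,0,0,0,0,0.6],
    [-0.0195,-0.03,0,0,0,0,0.6],
    [0,0,-0.04,0,0,0,0.6],
    [0,0,-0.04,0,0,0,0.6],
    [0,0,-0.04,0,0,0,0.6],
    [0,0,-0.04,0,0,0,0.6],
    [0,0,-0.028,0,0,0,0.6],
    [0,0,-0.008,0,0,0,0.6],
    [0,0,-0.005,0,0,0,0.6],
    [0,0,0,0,0,0,0.6],
  ],
)

```text
t: 4.1
eef_pos: [0.3674, -0.2854, 0.0328]
tool_rot: [0.0, 0.753, 0.658, 0.0]
contact_force: [0.2, 0.2, -0.2]
gripper_width: 0.597
grasp_force: 0.0
```

>>> jog_arm(
  deltas=[
    [0,0,-0.002,0,0,0,0.6],
    [0,0,-0.001,0,0,0,0.6],
    [0,0,0,0,0,0,0.6],
  ],
)

```text
t: 4.4
eef_pos: [0.3676, -0.2851, 0.0299]
tool_rot: [0.001, 0.753, 0.658, 0.0]
contact_force: [0.5, -1.4, -0.2]
gripper_width: 0.599
grasp_force: 0.0
```

>>> jog_arm(
  deltas=[
    [0,0,-0.003,0,0,0,0.6],
    [0,0,-0.002,0,0,0,0.6],
    [0,0,0,0,0,0,0.6],
  ],
)

```text
t: 4.7
eef_pos: [0.367, -0.2849, 0.0241]
tool_rot: [-0.0, 0.753, 0.658, -0.0]
contact_force: [-0.1, 0.6, 0.2]
gripper_width: 0.596
grasp_force: 0.0
```

>>> jog_arm(
  deltas=[
    [0,0,-0.002,0,0,0,0.6],
    [0,0,0,0,0,0,0.6],
  ],
)

```text
t: 4.9
eef_pos: [0.3669, -0.285, 0.0221]
tool_rot: [-0.0, 0.753, 0.658, -0.0]
contact_force: [-0.5, 0.4, 0.2]
gripper_width: 0.595
grasp_force: 0.0
```

>>> jog_arm(
  deltas=[
    [0,0,-0.0015,0,0,0,0.6],
    [0,0,0,0,0,0,0.6],
  ],
)

```text
t: 5.1
eef_pos: [0.367, -0.285, 0.0207]
tool_rot: [-0.0, 0.753, 0.658, -0.0]
contact_force: [0.1, -0.2, -0.3]
gripper_width: 0.599
grasp_force: 0.0
```

>>> jog_arm(
  deltas=[
    [0,0,-0.0015,0,0,0,0.6],
    [0,0,0,0,0,0,0.6],
  ],
)

```text
t: 5.3
eef_pos: [0.367, -0.285, 0.0192]
tool_rot: [-0.0, 0.753, 0.658, -0.0]
contact_force: [-0.5, -0.5, 0.5]
gripper_width: 0.601
grasp_force: 0.0
```

>>> jog_arm(
  deltas=[
    [0,0,-0.001,0,0,0,0.6],
    [0,0,0,0,0,0,0.6],
  ],
)

```text
t: 5.5
eef_pos: [0.3671, -0.2851, 0.0188]
tool_rot: [-0.0, 0.753, 0.658, 0.0]
contact_force: [-1.2, 1.7, 10.1]
gripper_width: 0.601
grasp_force: 4.9
```

>>> jog_arm(
  deltas=[
    [0,0,-0.001,0,0,0,0.6],
    [0,0,0,0,0,0,0.6],
  ],
)

```text
t: 5.7
eef_pos: [0.3671, -0.2851, 0.0187]
tool_rot: [-0.0, 0.753, 0.658, 0.001]
contact_force: [-4.2, 3.4, 27.3]
gripper_width: 0.599
grasp_force: 13.3
```

>>> jog_arm(
  deltas=[
    [0,0,0.025,0,0,0,0.6],
    [0,0,0.02,0,0,0,0.78],
    [-0.0043,0.0252,0,0,0,0,0.78],
    [-0.0043,0.0252,0,0,0,0,0.78],
    [0,0,0,0,0,0,0.78],
    [0,0,0,0,0,0,0.78],
  ],
)

```text
t: 6.3
eef_pos: [0.3587, -0.2344, 0.0624]
tool_rot: [0.0, 0.753, 0.658, 0.0]
contact_force: [-0.4, 0.2, 1.1]
gripper_width: 0.781
grasp_force: 0.0
```

>>> jog_arm(
  deltas=[
    [0,0,-0.02,0,0,0,0.78],
    [0,0,-0.015,0,0,0,0.78],
    [0,0,-0.0052,0,0,0,0.78],
    [0,0,0,0,0,0,0.7],
    [0,0,0,0,0,0,0.62],
    [0,0,0,0,0,0,0.58],
    [0,0,0,0,0,0,0.5],
    [0,0,0,0,0,0,0.4],
    [0,0,0,0,0,0,0.4],
  ],
  newtons=40,
)

```text
t: 7.2
eef_pos: [0.3589, -0.2352, 0.0231]
tool_rot: [0.001, 0.753, 0.658, 0.0]
contact_force: [-2.3, -0.4, 11.0]
gripper_width: 0.546
grasp_force: 39.3
```

```bash
python3 - <<'E'
from fit import *
c=cam("scene"); d=cam("top")
a=cv2.resize(c["img"][200:300,360:460],(400,400),interpolation=cv2.INTER_CUBIC)
b=cv2.resize(d["img"][210:310,320:420],(400,400),interpolation=cv2.INTER_CUBIC)
cv2.imwrite("pics/g1.png",np.hstack([a,b])[:,:,::-1])
E
```

```text
(no output)
```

View pics/g1.png

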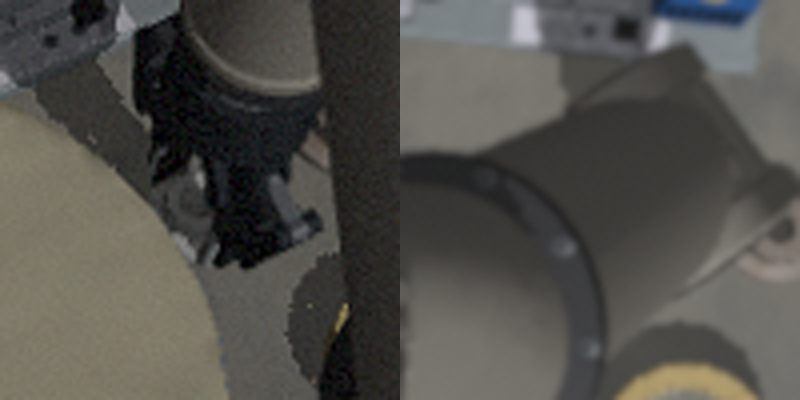

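>>> jog_arm(
  deltas=[
    [0,0,0.003,0,0,0,0.4],
    [0,0,0.01,0,0,0,0.4],
    [0,0,0.03,0,0,0,0.4],
    [0,0,0.04,0,0,0,0.4],
    [0,0,0,0,0,0,0.4],
    [0,0,0,0,0,0,0.4],
  ],
)

```text
t: 7.9
eef_pos: [0.3591, -0.2342, 0.1059]
tool_rot: [0.001, 0.753, 0.658, 0.001]
contact_force: [-0.2, -0.2, -3.3]
gripper_width: 0.541
grasp_force: 42.1
```

```bash
python3 - <<'E'
from fit import *
import pickle
s=pickle.load(open("scene.pkl","rb"));t=pickle.load(open("top.pkl","rb"))
for c in(s,t):
    for sg in (0,1,-1): print(fit(c,[(.02625,.03,sg)],(.5645,-.1963),.003))
c=cam("scene"); a=cv2.resize(c["img"][140:290,300:500],(800,600),interpolation=cv2.INTER_CUBIC)
cv2.imwrite("pics/g2.png",np.clip(a*1.3,0,255).astype(np.uint8)[:,:,::-1])
E
```

```text
(array([ 0.56147973, -0.1976926 ]), np.float64(-8.109698683814917))
(array([ 0.5669598 , -0.19625349]), np.float64(-6.017195504442464))
(array([ 0.56144418, -0.19690776]), np.float64(-7.08506794641628))
(array([ 0.56048389, -0.19705464]), np.float64(-4.771050112612883))
(array([ 0.56879725, -0.19591912]), np.float64(-4.060961370203336))
(array([ 0.56059411, -0.19582751]), np.float64(-4.09632213446351))
```

View pics/g2.png

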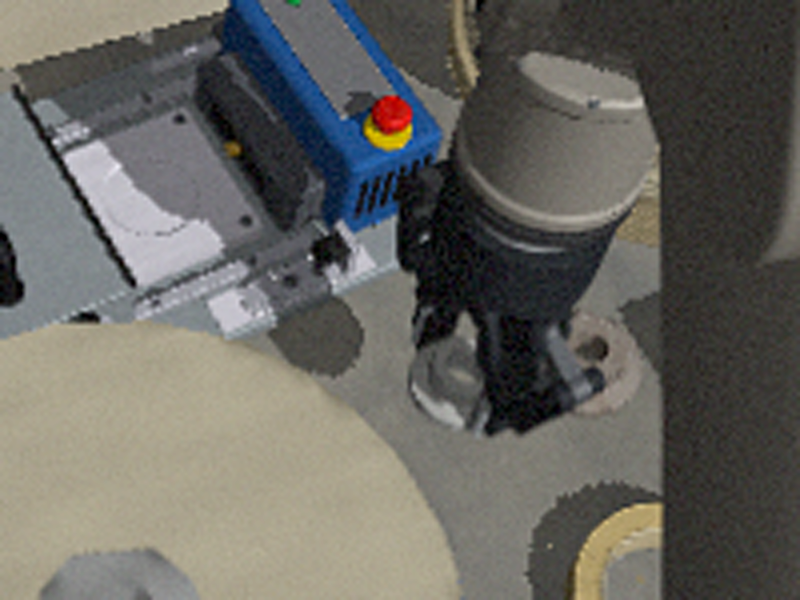

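```bash
python3 - <<'E'
from fit import *
import pickle
out=[]
for n,(u,v) in(("scene",(310,162)),("top",(325,158))):
    c=pickle.load(open(n+".pkl","rb"))
    a=cv2.resize(c["img"][v:v+50,u:u+56],None,fx=7,fy=7,interpolation=cv2.INTER_CUBIC)
    a=np.clip((a.astype(float)-60)*1.6,0,255).astype(np.uint8)
    for x,y,q in((.5645,-.1963,(255,0,0)),):
        for p in np.round((proj(c,circ((x,y),.02625,.03))[::4]-(u,v)+.5)*7-.5).astype(int): cv2.circle(a,tuple(map(int,p)),1,q,-1)
    out.append(a)
cv2.imwrite("pics/ov.png",np.hstack(out)[:,:,::-1])
E
```

```text
(no output)
```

View pics/ov.png

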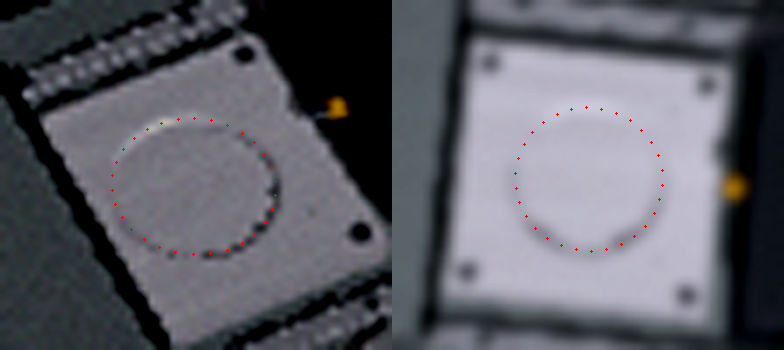

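>>> jog_arm(
  deltas=[
    [0.02,0.0087,0.02,0,0,0,0.4],
    [0.035,0.009,0,0,0,0,0.4],
    [0.04,0.01,0,0,0,0,0.4],
    [0.04,0.01,0,0,0,0,0.4],
    [0.04,0,0,0,0,0,0.4],
    [0.02,0,-0.02,0,0,0,0.4],
    [0.0102,0,-0.02,0,0,0,0.4],
    [0,0,-0.015,0,0,0,0.4],
    [0,0,0,0,0,0,0.4],
    [0,0,0,0,0,0,0.4],
  ],
)

```text
t: 8.95
eef_pos: [0.5619, -0.1974, 0.0694]
tool_rot: [-0.001, 0.754, 0.657, -0.001]
contact_force: [-0.2, 0.4, -2.8]
gripper_width: 0.539
grasp_force: 42.3
```

>>> jog_arm(
  deltas=[
    [0.0024,0.0009,0,0,0,0,0.4],
    [0,0,-0.008,0,0,0,0.4],
    [0,0,-0.003,0,0,0,0.4],
    [0,0,0,0,0,0,0.4],
    [0,0,0,0,0,0,0.4],
  ],
)

```text
t: 9.45
eef_pos: [0.566, -0.196, 0.0591]
tool_rot: [-0.0, 0.753, 0.658, -0.0]
contact_force: [-0.3, 0.1, -2.3]
gripper_width: 0.534
grasp_force: 42.3
```

>>> jog_arm(
  deltas=[
    [0,0,-0.002,0,0,0,0.4],
    [0,0,-0.001,0,0,0,0.4],
    [0,0,0,0,0,0,0.4],
  ],
)

```text
t: 9.75
eef_pos: [0.566, -0.196, 0.056]
tool_rot: [-0.0, 0.753, 0.658, -0.0]
contact_force: [-0.2, 0.3, -2.2]
gripper_width: 0.538
grasp_force: 42.3
```

>>> jog_arm(
  deltas=[
    [0,0,-0.001,0,0,0,0.4],
    [0,0,-0.001,0,0,0,0.4],
    [0,0,0,0,0,0,0.4],
  ],
)

```text
t: 10.05
eef_pos: [0.566, -0.196, 0.054]
tool_rot: [-0.0, 0.753, 0.658, -0.0]
contact_force: [0.4, -0.5, -2.8]
gripper_width: 0.539
grasp_force: 42.3
```

>>> jog_arm(
  deltas=[
    [-0.0016,-0.0005,0,0,0,0,0.4],
    [0,0,-0.001,0,0,0,0.4],
    [0,0,0,0,0,0,0.4],
  ],
)

```text
t: 10.35
eef_pos: [0.5643, -0.1966, 0.053]
tool_rot: [-0.0, 0.753, 0.658, -0.0]
contact_force: [-1.1, -0.6, -3.2]
gripper_width: 0.536
grasp_force: 42.3
```

>>> jog_arm(
  deltas=[
    [0,0,-0.001,0,0,0,0.4],
    [0,0,0,0,0,0,0.4],
  ],
)

```text
t: 10.55
eef_pos: [0.5644, -0.1965, 0.052]
tool_rot: [-0.0, 0.753, 0.658, -0.0]
contact_force: [-0.2, 0.1, -2.6]
gripper_width: 0.54
grasp_force: 42.3
```

>>> jog_arm(
  deltas=[
    [0,0,-0.001,0,0,0,0.4],
    [0,0,0,0,0,0,0.4],
  ],
)

```text
t: 10.75
eef_pos: [0.5644, -0.1965, 0.051]
tool_rot: [-0.0, 0.753, 0.658, -0.0]
contact_force: [-0.2, 0.3, -2.6]
gripper_width: 0.54
grasp_force: 42.3
```

>>> jog_arm(
  deltas=[
    [0,0,-0.0007,0,0,0,0.4],
    [0,0,0,0,0,0,0.4],
  ],
)

```text
t: 10.95
eef_pos: [0.5645, -0.1966, 0.0505]
tool_rot: [0.0, 0.753, 0.658, 0.0]
contact_force: [0.9, 0.1, -1.2]
gripper_width: 0.538
grasp_force: 42.4
```

>>> jog_arm(
  deltas=[
    [0,0,-0.0007,0,0,0,0.4],
    [0,0,0,0,0,0,0.4],
  ],
)

```text
t: 11.15
eef_pos: [0.5645, -0.1966, 0.0504]
tool_rot: [-0.0, 0.753, 0.658, 0.0]
contact_force: [-2.2, 0.1, 5.0]
gripper_width: 0.535
grasp_force: 43.5
```

>>> jog_arm(
  deltas=[
    [0,0,0,0,0,0,0.52],
    [0,0,0,0,0,0,0.58],
    [0,0,0,0,0,0,0.66],
    [0,0,0.002,0,0,0,0.74],
    [0,0,0.02,0,0,0,0.74],
    [0,0,0.04,0,0,0,0.74],
    [0,0,0.04,0,0,0,0.74],
    [0,0,0.04,0,0,0,0.5],
    [0,0,0.04,0,0,0,0.3],
    [0,0,0,0,0,0,0],
  ],
)

```text
t: 12.15
eef_pos: [0.5673, -0.1983, 0.2375]
tool_rot: [0.004, 0.753, 0.658, 0.003]
contact_force: [1.3, -1.3, 0.6]
gripper_width: 0.234
grasp_force: 0.0
```

```bash
python3 - <<'E'
from fit import *
import pickle
out=[]
for n,(u,v) in(("scene",(300,150)),("top",(315,150))):
    c=cam(n); pickle.dump(c,open(n+"2.pkl","wb"))
    a=cv2.resize(c["img"][v:v+80,u:u+80],None,fx=5,fy=5,interpolation=cv2.INTER_CUBIC)
    a=np.clip(a*1.3,0,255).astype(np.uint8)
    for r,z in((.025,.033),(.016,.049)):
        for p in np.round((proj(c,circ((.5643,-.1965),r,z))[::6]-(u,v)+.5)*5-.5).astype(int): cv2.circle(a,tuple(map(int,p)),1,(255,0,0),-1)
    print(n,fit(c,[(.025,.033,0),(.016,.049,0)],(.5643,-.1965),.006))
    out.append(a)
cv2.imwrite("pics/pl.png",np.hstack(out)[:,:,::-1]); print(bot.get_obs()["eef_pos"],bot.get_obs()["q"])
E
```

```text
scene (array([ 0.57086417, -0.19468024]), np.float64(-27.49425792738825))
top (array([ 0.56058772, -0.19809784]), np.float64(-14.49561870461294))
[ 0.56497181 -0.1965848   0.23263146] [-0.28716764  0.43732623  0.69222551  1.80378145 -0.32498774  1.01442835
  0.39760519]
```

View pics/pl.png

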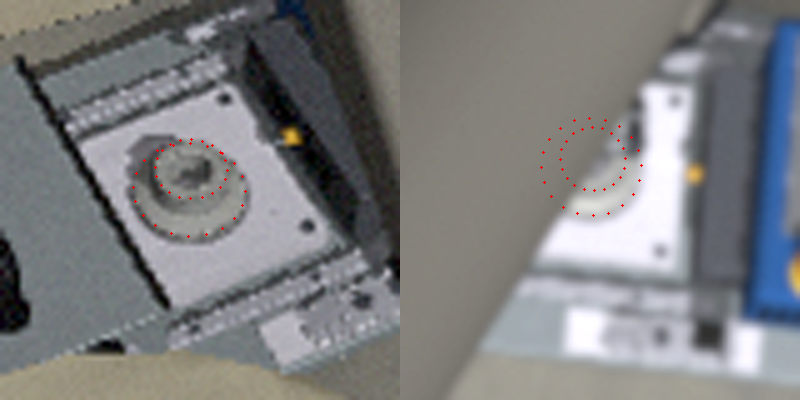

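>>> jog_arm(
  deltas=[
    [0.0039,0.0298,0,0,0,0,0],
    [0.0039,0.0298,0,0,0,0,0],
    [0.0039,0.0298,0,0,0,0,0],
    [0.0039,0.0298,0,0,0,0,0],
    [0.0039,0.0298,0,0,0,0,0],
    [0,0,-0.03,0,0,0,0],
    [0,0,-0.03,0,0,0,0],
    [0,0,-0.03,0,0,0,0],
    [0,0,-0.02,0,0,0,0],
    [0,0,0,0,0,0,0],
  ],
)

```text
t: 13.25
eef_pos: [0.5808, -0.0472, 0.1176]
tool_rot: [-0.002, 0.753, 0.658, -0.003]
contact_force: [-0.2, 0.6, 0.4]
gripper_width: -0.001
grasp_force: 0.0
```

>>> jog_arm(
  deltas=[
    [0.003,0,-0.0105,0,0,0,0],
    [0,0,0,0,0,0,0],
    [-0.001,-0.0074,0,0,0,0,0],
    [-0.0007,-0.005,0,0,0,0,0],
    [0,0,0,0,0,0,0],
  ],
)

```text
t: 13.75
eef_pos: [0.5854, -0.0616, 0.1121]
tool_rot: [0.001, 0.754, 0.657, 0.0]
contact_force: [0.1, -0.3, -0.4]
gripper_width: 0.002
grasp_force: 0.0
```

>>> jog_arm(
  deltas=[
    [-0.0007,-0.005,0,0,0,0,0],
    [-0.0004,-0.003,0,0,0,0,0],
    [-0.0004,-0.003,0,0,0,0,0],
  ],
)

```text
t: 14.05
eef_pos: [0.5838, -0.0711, 0.1113]
tool_rot: [-0.0, 0.753, 0.658, 0.0]
contact_force: [0.5, 2.8, 0.3]
gripper_width: 0.002
grasp_force: 1.4
```

>>> jog_arm(
  deltas=[
    [-0.0004,-0.003,0,0,0,0,0],
    [-0.0004,-0.003,0,0,0,0,0],
  ],
)

```text
t: 14.25
eef_pos: [0.5831, -0.0762, 0.1113]
tool_rot: [-0.0, 0.753, 0.658, 0.0]
contact_force: [0.4, 3.3, 1.9]
gripper_width: -0.001
grasp_force: 1.6
```

>>> jog_arm(
  deltas=[
    [-0.0008,-0.006,0,0,0,0,0],
    [-0.0011,-0.008,0,0,0,0,0],
    [-0.0011,-0.008,0,0,0,0,0],
    [-0.0011,-0.008,0,0,0,0,0],
    [-0.0011,-0.008,0,0,0,0,0],
    [-0.0011,-0.008,0,0,0,0,0],
    [-0.0011,-0.008,0,0,0,0,0],
    [-0.0008,-0.006,0,0,0,0,0],
    [-0.0004,-0.003,0,0,0,0,0],
    [0,0,0,0,0,0,0],
  ],
)

```text
t: 15.25
eef_pos: [0.5739, -0.1414, 0.1112]
tool_rot: [0.0, 0.754, 0.657, -0.001]
contact_force: [-0.7, -0.2, -0.1]
gripper_width: 0.002
grasp_force: 0.0
```

>>> jog_arm(
  deltas=[
    [-0.0003,-0.0025,0,0,0,0,0],
    [-0.0003,-0.0025,0,0,0,0,0],
    [-0.0003,-0.002,0,0,0,0,0],
  ],
)

```text
t: 15.55
eef_pos: [0.5731, -0.1467, 0.111]
tool_rot: [-0.0, 0.753, 0.658, -0.0]
contact_force: [-1.3, 2.8, 0.4]
gripper_width: 0.001
grasp_force: 1.5
```

>>> jog_arm(
  deltas=[
    [-0.0003,-0.002,0,0,0,0,0],
    [-0.0003,-0.002,0,0,0,0,0],
  ],
)

```text
t: 15.75
eef_pos: [0.5725, -0.1508, 0.111]
tool_rot: [-0.0, 0.753, 0.658, -0.0]
contact_force: [-1.3, 3.6, 0.4]
gripper_width: 0.002
grasp_force: 1.5
```

>>> jog_arm(
  deltas=[
    [-0.0003,-0.002,0,0,0,0,0],
    [-0.0003,-0.002,0,0,0,0,0],
  ],
)

```text
t: 15.95
eef_pos: [0.572, -0.155, 0.1111]
tool_rot: [-0.0, 0.753, 0.658, -0.0]
contact_force: [0.1, 3.4, -0.0]
gripper_width: 0.001
grasp_force: 1.5
```

>>> jog_arm(
  deltas=[
    [-0.0003,-0.002,0,0,0,0,0],
    [-0.0003,-0.002,0,0,0,0,0],
  ],
)

```text
t: 16.15
eef_pos: [0.5716, -0.1585, 0.111]
tool_rot: [-0.001, 0.753, 0.658, 0.0]
contact_force: [-0.1, 7.6, 0.2]
gripper_width: 0.004
grasp_force: 3.6
```

>>> jog_arm(
  deltas=[
    [-0.0003,-0.002,0,0,0,0,0],
    [-0.0003,-0.002,0,0,0,0,0],
  ],
)

```text
t: 16.35
eef_pos: [0.5712, -0.1611, 0.111]
tool_rot: [-0.001, 0.753, 0.658, 0.001]
contact_force: [-1.1, 8.1, 1.5]
gripper_width: 0.006
grasp_force: 3.9
```

>>> jog_arm(
  deltas=[
    [-0.0002,-0.0015,0,0,0,0,0],
    [-0.0002,-0.0015,0,0,0,0,0],
    [0,0,0,0,0,0,0],
  ],
)

```text
t: 16.65
eef_pos: [0.5707, -0.1643, 0.111]
tool_rot: [-0.001, 0.753, 0.658, 0.001]
contact_force: [-0.9, 6.5, 0.4]
gripper_width: 0.001
grasp_force: 3.4
```

>>> jog_arm(
  deltas=[
    [-0.0002,-0.0015,0,0,0,0,0],
    [-0.0001,-0.001,0,0,0,0,0],
    [0,0,0,0,0,0,0],
  ],
)

```text
t: 16.95
eef_pos: [0.5705, -0.1666, 0.111]
tool_rot: [-0.001, 0.753, 0.658, 0.001]
contact_force: [-1.7, 8.1, 1.0]
gripper_width: 0.002
grasp_force: 3.6
```

>>> jog_arm(
  deltas=[
    [-0.0002,-0.0015,0,0,0,0,0],
    [-0.0001,-0.001,0,0,0,0,0],
    [0,0,0,0,0,0,0],
  ],
)

```text
t: 17.25
eef_pos: [0.5701, -0.169, 0.111]
tool_rot: [-0.001, 0.753, 0.658, 0.001]
contact_force: [-0.6, 9.1, 0.9]
gripper_width: 0.0
grasp_force: 3.8
```

>>> jog_arm(
  deltas=[
    [-0.0002,-0.0015,0,0,0,0,0],
    [-0.0001,-0.001,0,0,0,0,0],
    [0,0,0,0,0,0,0],
  ],
)

```text
t: 17.55
eef_pos: [0.5698, -0.1714, 0.111]
tool_rot: [-0.001, 0.753, 0.658, 0.001]
contact_force: [-0.7, 6.9, 1.6]
gripper_width: 0.003
grasp_force: 3.9
```

>>> jog_arm(
  deltas=[
    [-0.0002,-0.0015,0,0,0,0,0],
    [-0.0001,-0.001,0,0,0,0,0],
    [0,0,0,0,0,0,0],
  ],
)

```text
t: 17.85
eef_pos: [0.5697, -0.1725, 0.111]
tool_rot: [-0.002, 0.752, 0.659, 0.001]
contact_force: [-1.2, 11.3, 3.6]
gripper_width: 0.0
grasp_force: 5.6
```

>>> jog_arm(
  deltas=[
    [-0.0001,-0.001,0,0,0,0,0],
    [-0.0001,-0.001,0,0,0,0,0],
    [0,0,0,0,0,0,0],
  ],
)

```text
t: 18.15
eef_pos: [0.5695, -0.1739, 0.111]
tool_rot: [-0.003, 0.752, 0.659, 0.001]
contact_force: [-1.5, 11.6, 4.2]
gripper_width: -0.0
grasp_force: 6.1
```

>>> jog_arm(
  deltas=[
    [-0.0001,-0.001,0,0,0,0,0],
    [-0.0001,-0.001,0,0,0,0,0],
    [0,0,0,0,0,0,0],
  ],
)

```text
t: 18.45
eef_pos: [0.5692, -0.1757, 0.111]
tool_rot: [-0.003, 0.752, 0.659, 0.001]
contact_force: [-2.4, 12.8, 4.8]
gripper_width: 0.004
grasp_force: 6.4
```

>>> jog_arm(
  deltas=[
    [-0.0001,-0.001,0,0,0,0,0],
    [-0.0001,-0.001,0,0,0,0,0],
    [0,0,0,0,0,0,0],
  ],
)

```text
t: 18.75
eef_pos: [0.5691, -0.1774, 0.111]
tool_rot: [-0.003, 0.752, 0.659, 0.001]
contact_force: [-2.4, 14.5, 5.0]
gripper_width: 0.002
grasp_force: 6.8
```

>>> jog_arm(
  deltas=[
    [-0.0001,-0.001,0,0,0,0,0],
    [0,0,0,0,0,0,0],
  ],
)

```text
t: 18.95
eef_pos: [0.5689, -0.1783, 0.111]
tool_rot: [-0.003, 0.752, 0.659, 0.001]
contact_force: [-1.9, 13.7, 5.7]
gripper_width: 0.001
grasp_force: 6.9
```

>>> jog_arm(
  deltas=[
    [-0.0001,-0.001,0,0,0,0,0],
    [0,0,0,0,0,0,0],
  ],
)

```text
t: 19.15
eef_pos: [0.5688, -0.1791, 0.1109]
tool_rot: [-0.003, 0.752, 0.659, 0.001]
contact_force: [-2.9, 15.0, 5.1]
gripper_width: -0.001
grasp_force: 7.0
```

>>> jog_arm(
  deltas=[
    [-0.0001,-0.001,0,0,0,0,0],
    [0,0,0,0,0,0,0],
  ],
)

```text
t: 19.35
eef_pos: [0.5687, -0.18, 0.111]
tool_rot: [-0.003, 0.752, 0.659, 0.002]
contact_force: [-1.7, 14.9, 5.9]
gripper_width: -0.002
grasp_force: 7.2
```

>>> jog_arm(
  deltas=[
    [-0.0001,-0.001,0,0,0,0,0],
    [0,0,0,0,0,0,0],
  ],
)

```text
t: 19.55
eef_pos: [0.5686, -0.1809, 0.111]
tool_rot: [-0.003, 0.752, 0.659, 0.002]
contact_force: [-3.7, 15.7, 6.1]
gripper_width: 0.001
grasp_force: 7.3
```

>>> jog_arm(
  deltas=[
    [-0.0001,-0.001,0,0,0,0,0],
    [0,0,0,0,0,0,0],
  ],
)

```text
t: 19.75
eef_pos: [0.5685, -0.1818, 0.111]
tool_rot: [-0.003, 0.752, 0.659, 0.002]
contact_force: [-3.0, 15.6, 5.8]
gripper_width: 0.005
grasp_force: 7.5
```

>>> jog_arm(
  deltas=[
    [-0.0001,-0.001,0,0,0,0,0],
    [0,0,0,0,0,0,0],
  ],
)

```text
t: 19.95
eef_pos: [0.5684, -0.1827, 0.111]
tool_rot: [-0.004, 0.752, 0.659, 0.002]
contact_force: [-2.7, 15.4, 7.3]
gripper_width: -0.003
grasp_force: 7.6
```

>>> jog_arm(
  deltas=[
    [-0.0001,-0.001,0,0,0,0,0],
    [0,0,0,0,0,0,0],
  ],
)

```text
t: 20.15
eef_pos: [0.5683, -0.1834, 0.111]
tool_rot: [-0.004, 0.752, 0.659, 0.002]
contact_force: [-3.6, 16.8, 7.7]
gripper_width: -0.002
grasp_force: 8.0
```

>>> jog_arm(
  deltas=[
    [-0.0001,-0.001,0,0,0,0,0],
    [0,0,0,0,0,0,0],
  ],
)

```text
t: 20.35
eef_pos: [0.5682, -0.1837, 0.111]
tool_rot: [-0.004, 0.752, 0.659, 0.002]
contact_force: [-3.1, 18.2, 7.9]
gripper_width: 0.001
grasp_force: 8.7
```

```bash
python3 - <<'E'
from fit import *
import pickle
c=cam("scene"); pickle.dump(c,open("scene3.pkl","wb"))
a=cv2.resize(c["img"][120:250,265:425],(800,650),interpolation=cv2.INTER_CUBIC)[:600]
cv2.imwrite("pics/push.png",np.clip(a*1.4,0,255).astype(np.uint8)[:,:,::-1])
o=bot.get_obs(); print(o["t"],o["eef_pos"],o["contact_force"],o["grasp_force"],o["torque"],o["tool_rot"])
E
```

```text
20.4 [ 0.56822023 -0.1836793   0.11093851] [-3.66351613 17.54069013  7.59569425] 8.736130893230438 [ 3.67246515  0.67064065 -0.08376531] [-0.00419032  0.75177996  0.6593979   0.00193602]
```

View pics/push.png

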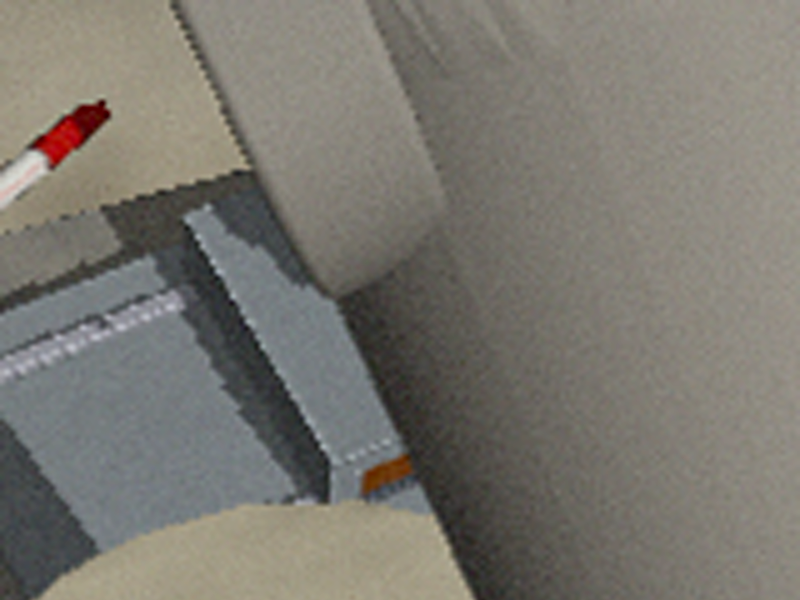

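```bash
python3 - <<'E'
from fit import *
import pickle
c=pickle.load(open("scene3.pkl","rb")); s=pickle.load(open("scene.pkl","rb"))
def d(P): v=P[:,:2]-[.5643,-.1965]; return (v@[.135,.991]).round(4), (v@[.991,-.135]).round(4)
z=lambda p:(np.array(p,float)+.5)/5-.5+[265,120]
print("rear now",d(ray(c,z([(189,214),(331,463)]),.072)))
q=lambda p:(np.array(p,float)+.5)/4-.5+[235,120]
print("front,rear start",d(ray(s,q([(277,170),(393,368)]),.072)),d(ray(s,q([(77,245),(181,440)]),.072)))
E
```

```text
rear now (array([0.0527, 0.055 ]), array([ 0.0701, -0.0714]))
front,rear start (array([0.0495, 0.0505]), array([ 0.0694, -0.0721])) (array([0.168, 0.166]), array([ 0.0707, -0.0631]))
```

>>> jog_arm(
  deltas=[
    [-0.0001,-0.0005,0,0,0,0,0],
    [0,0,0,0,0,0,0],
  ],
)

```text
t: 20.6
eef_pos: [0.5682, -0.1838, 0.1109]
tool_rot: [-0.004, 0.752, 0.66, 0.002]
contact_force: [-3.4, 17.8, 7.9]
gripper_width: -0.0
grasp_force: 9.2
```

>>> jog_arm(
  deltas=[
    [0,0,0,0,0,0,0],
  ],
)

```text
t: 20.7
eef_pos: [0.5682, -0.1838, 0.111]
tool_rot: [-0.004, 0.752, 0.66, 0.002]
contact_force: [-4.0, 18.9, 7.8]
gripper_width: 0.0
grasp_force: 9.2
```

>>> jog_arm(
  deltas=[
    [0.0002,0.0015,0,0,0,0,0],
    [0.0002,0.0015,0,0,0,0,0],
    [0,0,0,0,0,0,0],
  ],
)

```text
t: 21.0
eef_pos: [0.5682, -0.1834, 0.111]
tool_rot: [-0.003, 0.752, 0.659, 0.001]
contact_force: [-2.0, 12.6, 6.4]
gripper_width: -0.001
grasp_force: 6.1
```

>>> jog_arm(
  deltas=[
    [0.0002,0.0015,0,0,0,0,0],
    [0.0002,0.0015,0,0,0,0,0],
    [0,0,0,0,0,0,0],
  ],
)

```text
t: 21.3
eef_pos: [0.5683, -0.1828, 0.111]
tool_rot: [-0.001, 0.753, 0.658, 0.0]
contact_force: [-1.7, 7.3, 2.4]
gripper_width: 0.0
grasp_force: 3.3
```

>>> jog_arm(
  deltas=[
    [0.0002,0.0015,0,0,0,0,0],
    [0.0002,0.0015,0,0,0,0,0],
    [0,0,0,0,0,0,0],
  ],
)

```text
t: 21.6
eef_pos: [0.5687, -0.1808, 0.111]
tool_rot: [-0.001, 0.753, 0.658, -0.0]
contact_force: [-2.9, 5.5, 1.7]
gripper_width: 0.001
grasp_force: 2.4
```

>>> jog_arm(
  deltas=[
    [-0.0004,-0.0015,0.0001,0,0,0,0],
    [-0.0004,-0.0015,0.0001,0,0,0,0],
    [-0.0003,-0.0015,0.0001,0,0,0,0],
    [0,0,0,0,0,0,0],
  ],
)

```text
t: 22.0
eef_pos: [0.5686, -0.1815, 0.111]
tool_rot: [-0.003, 0.752, 0.659, 0.001]
contact_force: [-1.0, 13.4, 2.0]
gripper_width: -0.002
grasp_force: 6.7
```

>>> jog_arm(
  deltas=[
    [-0.0003,-0.0015,0.0001,0,0,0,0],
    [-0.0003,-0.0015,0.0001,0,0,0,0],
    [0,0,0,0,0,0,0],
  ],
)

```text
t: 22.3
eef_pos: [0.5683, -0.1834, 0.1111]
tool_rot: [-0.003, 0.752, 0.659, 0.002]
contact_force: [0.5, 14.9, 1.8]
gripper_width: 0.004
grasp_force: 7.8
```

>>> jog_arm(
  deltas=[
    [-0.0001,-0.0008,0,0,0,0,0],
    [0,0,0,0,0,0,0],
  ],
)

```text
t: 22.5
eef_pos: [0.5683, -0.1836, 0.1111]
tool_rot: [-0.003, 0.752, 0.659, 0.002]
contact_force: [-0.7, 17.3, 2.5]
gripper_width: -0.001
grasp_force: 8.5
```

>>> jog_arm(
  deltas=[
    [-0.0001,-0.0008,0,0,0,0,0],
    [0,0,0,0,0,0,0],
  ],
)

```text
t: 22.7
eef_pos: [0.5682, -0.1839, 0.1111]
tool_rot: [-0.004, 0.752, 0.66, 0.002]
contact_force: [0.6, 18.3, 3.1]
gripper_width: 0.003
grasp_force: 9.1
```

>>> jog_arm(
  deltas=[
    [-0.0001,-0.0008,0,0,0,0,0],
    [0,0,0,0,0,0,0],
  ],
)

```text
t: 22.9
eef_pos: [0.5681, -0.1845, 0.1111]
tool_rot: [-0.004, 0.751, 0.66, 0.002]
contact_force: [-0.3, 18.3, 2.9]
gripper_width: -0.005
grasp_force: 9.0
```

>>> jog_arm(
  deltas=[
    [-0.0001,-0.0008,0,0,0,0,0],
    [0,0,0,0,0,0,0],
  ],
)

```text
t: 23.1
eef_pos: [0.5679, -0.1864, 0.1111]
tool_rot: [-0.003, 0.752, 0.659, 0.002]
contact_force: [0.4, 16.4, 2.0]
gripper_width: -0.005
grasp_force: 8.0
```

>>> jog_arm(
  deltas=[
    [0.0002,0.0015,0,0,0,0,0],
    [0.0002,0.0015,0,0,0,0,0],
    [0,0,0,0,0,0,0],
  ],
)

```text
t: 23.4
eef_pos: [0.5679, -0.186, 0.1111]
tool_rot: [-0.002, 0.752, 0.659, 0.001]
contact_force: [-0.3, 10.4, -1.6]
gripper_width: -0.0
grasp_force: 4.9
```

>>> jog_arm(
  deltas=[
    [0.0002,0.0015,0,0,0,0,0],
    [0.0002,0.0015,0,0,0,0,0],
    [0,0,0,0,0,0,0],
  ],
)

```text
t: 23.7
eef_pos: [0.568, -0.1852, 0.1113]
tool_rot: [-0.0, 0.753, 0.658, 0.0]
contact_force: [0.5, 6.2, -2.8]
gripper_width: 0.005
grasp_force: 2.9
```

>>> jog_arm(
  deltas=[
    [0.0002,0.0015,0,0,0,0,0],
    [0.0002,0.0015,0,0,0,0,0],
    [0,0,0,0,0,0,0],
  ],
)

```text
t: 24.0
eef_pos: [0.5685, -0.1828, 0.1117]
tool_rot: [-0.0, 0.753, 0.658, 0.0]
contact_force: [-0.1, 4.6, -1.6]
gripper_width: -0.003
grasp_force: 2.3
```

>>> jog_arm(
  deltas=[
    [0.0002,0.0015,0,0,0,0,0],
    [0.0002,0.0015,0,0,0,0,0],
    [0,0,0,0,0,0,0],
  ],
)

```text
t: 24.3
eef_pos: [0.5688, -0.1798, 0.1117]
tool_rot: [-0.0, 0.753, 0.658, 0.0]
contact_force: [0.7, 4.1, -1.7]
gripper_width: 0.003
grasp_force: 2.3
```

>>> jog_arm(
  deltas=[
    [-0.0002,-0.0015,0,0,0,0,0],
    [-0.0002,-0.0015,0,0,0,0,0],
    [-0.0002,-0.0015,0,0,0,0,0],
    [-0.0002,-0.0015,0,0,0,0,0],
    [-0.0002,-0.0015,0,0,0,0,0],
    [-0.0002,-0.0015,0,0,0,0,0],
    [0,0,0,0,0,0,0],
  ],
)

```text
t: 25.0
eef_pos: [0.5683, -0.1836, 0.1117]
tool_rot: [-0.003, 0.752, 0.659, 0.002]
contact_force: [-0.1, 16.5, 4.3]
gripper_width: 0.001
grasp_force: 8.3
```

>>> jog_arm(
  deltas=[
    [-0.0001,-0.001,0,0,0,0,0],
    [0,0,0,0,0,0,0],
  ],
)

```text
t: 25.2
eef_pos: [0.5683, -0.1839, 0.1117]
tool_rot: [-0.004, 0.752, 0.659, 0.002]
contact_force: [-0.6, 19.2, 4.6]
gripper_width: -0.002
grasp_force: 9.1
```

>>> jog_arm(
  deltas=[
    [-0.0001,-0.001,0,0,0,0,0],
    [0,0,0,0,0,0,0],
  ],
)

```text
t: 25.4
eef_pos: [0.5681, -0.1855, 0.1117]
tool_rot: [-0.003, 0.752, 0.659, 0.002]
contact_force: [-1.2, 14.5, 3.3]
gripper_width: -0.002
grasp_force: 7.2
```

>>> jog_arm(
  deltas=[
    [-0.0001,-0.0008,0,0,0,0,0],
    [0,0,0,0,0,0,0],
  ],
)

```text
t: 25.6
eef_pos: [0.568, -0.1867, 0.1117]
tool_rot: [-0.003, 0.752, 0.659, 0.002]
contact_force: [-0.0, 17.0, 4.5]
gripper_width: 0.003
grasp_force: 8.1
```

>>> jog_arm(
  deltas=[
    [-0.0001,-0.0008,0,0,0,0,0],
    [0,0,0,0,0,0,0],
  ],
)

```text
t: 25.8
eef_pos: [0.5676, -0.189, 0.1117]
tool_rot: [-0.002, 0.752, 0.659, 0.001]
contact_force: [0.1, 9.7, 0.2]
gripper_width: -0.0
grasp_force: 4.9
```

>>> jog_arm(
  deltas=[
    [0.0002,0.0015,0,0,0,0,0],
    [0.0002,0.0015,0,0,0,0,0],
    [0,0,0,0,0,0,0],
  ],
)

```text
t: 26.1
eef_pos: [0.5676, -0.1893, 0.1117]
tool_rot: [-0.0, 0.753, 0.658, 0.0]
contact_force: [-0.1, 4.8, -1.7]
gripper_width: -0.002
grasp_force: 2.7
```

>>> jog_arm(
  deltas=[
    [0.0002,0.0015,0,0,0,0,0],
    [0.0002,0.0015,0,0,0,0,0],
    [0,0,0,0,0,0,0],
  ],
)

```text
t: 26.4
eef_pos: [0.568, -0.188, 0.1121]
tool_rot: [0.001, 0.754, 0.657, -0.0]
contact_force: [0.4, -0.4, -0.7]
gripper_width: 0.003
grasp_force: 0.0
```

Force went to zero within 1.3 mm of retreat, so the hood is latched. I'll withdraw slowly and check that it stays shut.

>>> jog_arm(
  deltas=[
    [0.0003,0.002,0,0,0,0,0],
    [0.0006,0.004,0,0,0,0,0],
    [0.0015,0.012,0,0,0,0,0],
    [0,0,0.02,0,0,0,0],
    [0,0,0.03,0,0,0,0],
    [0,0,0.03,0,0,0,0],
    [0.003,0.03,0.03,0,0,0,0],
    [0.003,0.03,0.03,0,0,0,0],
    [0,0,0,0,0,0,0],
    [0,0,0,0,0,0,0],
  ],
)

```text
t: 27.4
eef_pos: [0.5767, -0.107, 0.2521]
tool_rot: [0.0, 0.752, 0.659, 0.001]
contact_force: [0.6, -1.3, 0.2]
gripper_width: 0.0
grasp_force: 0.0
```

```bash
python3 - <<'E'
from fit import *
o=bot.get_obs(); print(o["t"],o["eef_pos"],o["contact_force"],abs(o["joint_vel"]).max())
c=cam("scene")
a=cv2.resize(c["img"][120:240,265:425],(800,600),interpolation=cv2.INTER_CUBIC)
cv2.imwrite("pics/end.png",np.clip(a*1.4,0,255).astype(np.uint8)[:,:,::-1])
E
```

```text
27.4 [ 0.57671633 -0.10704812  0.25206703] [ 0.57290224 -1.29264473  0.20390123] 0.032471919169479224
```

View pics/end.png

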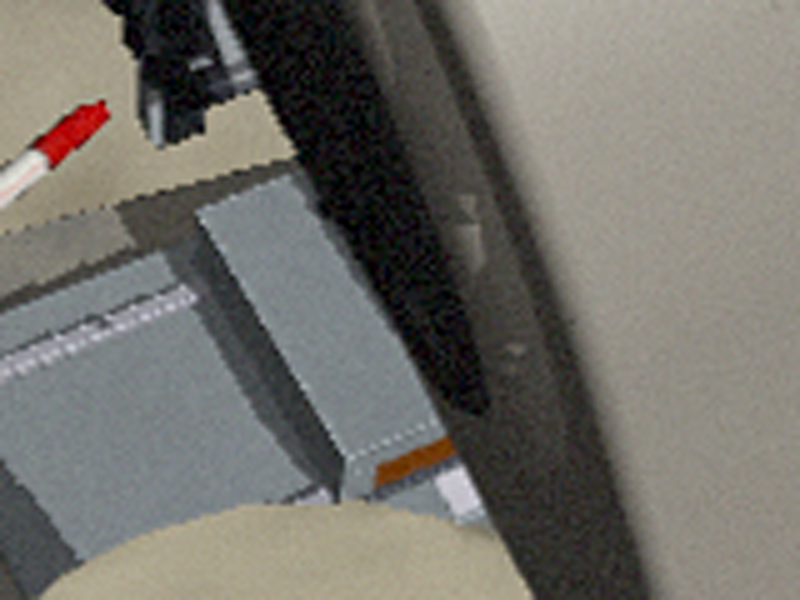

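The hood's rear corner is at (199,210), a little further shut than in the mid-push picture at (189,214). The hood stays shut with the gripper clear, so I'm handing in.

```bash
python3 -c "
from station import bot
print(bot.hand_in())"
```

```text
the job is handed in; nothing more can be done
None
```

The grey collar is loaded flange down in the nest and the hood is latched shut: it clicked, the push fell from about 17 N to 10 N, and it stayed shut with the gripper clear; I handed the job in at 27.4 s, with no result shown.

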